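# Close and secure the transit case

## Task

The clay jar is packed. Push the sliding lid of the small plywood transit case fully home with your fingertips, and only then push the turn-button round by its brass stud until it lies square across the lid behind the wooden cleat, against its stop. Push gently and pinch nothing; do not lift the case or shove it along the table, and leave everything else on the table where it is.

Things in the scene. Friction and masses are not known exactly. Their poses are not given: they have to be found in the camera images.
- case: loose plywood case, 130 (x) x 220 (y) x 95 mm high, 2 to 3.3 kg, flat on the table, a clay jar fixed in grey foam inside. Origin: centre of its underside; z up; the lid slides out over its +y end. Tops of the side walls (rails 10 mm wide along both long sides) at 95 mm; lid top at 93 mm. The case slides if pushed harder than about 10 N.
- lid (a joint): how far the light wooden sliding lid (108 wide x 205 long x 8 mm) is drawn out along the case's +y, in m: 0 is fully shut (a hard stop), at most 0.14. It resists with about 1.5 N and stays where left; it cannot lift out.
- cleat (a point): middle of the top edge of the outer (+y) face of the dark wooden cleat on the lid, moving with it: a batten 56 mm along the case's x, 16 mm along y, 20 mm high above the lid, top at z = 113 mm. With the lid shut this point is at (-15, 73, 113) mm in the case's frame. Push it towards the case's -y to shut the lid.
- turn_button (a joint): angle of the dark steel turn-button, rad. 0: shut, the bar lies along the case's -x, across the lid, 9 mm outside the cleat, against a stop. 1.57: open, the bar points along the case's +y, off the end; at most 2.0. From above it turns counter-clockwise as it shuts. Friction 0.05 N m (1 N at the stud); it stays where left.
- pivot (a point): axis of the turn-button, on the top of the +x rail near the open end, at (59, 90, 107) mm in the case's frame. The bar is 70 mm long from here, 16 mm wide, 10 mm thick, its underside 96 mm and its top 106 mm above the table.
- stud (a point): centre of the top of the upright brass stud on the turn-button, 14 mm diameter, 20 mm tall, 56 mm from the pivot, top at z = 126 mm. Push the side of the stud round in an arc about the pivot.
- teal_flask: bystander: teal flask, 68 mm diameter, 167 mm tall, upright; origin centre of its underside
- cotton_tape: bystander: roll of white tape lying flat, 66 mm diameter, 15 mm high; origin centre of its underside
- film_tape: bystander: roll of tan tape lying flat, 60 mm diameter, 19 mm high; origin centre of its underside
- eraser: bystander: blue-sleeved white eraser, 22 x 44 x 12 mm; origin centre of its underside

How it is judged:
On the way, in this order (a step that is already met when the one before it is completed fails the run):
1. the lid is pushed fully home, the turn-button still open (value of joint lid below 0.005 m and value of joint turn_button above 0.6 rad), for 0.2 s.
2. the turn-button is swung across the shut lid (value of joint lid below 0.006 m and value of joint turn_button below 0.14 rad), for 0.2 s.
At the end, for the whole second after the job is handed in: the lid is within 6 mm of fully shut, the turn-button within 0.14 rad (8 degrees) of square across it, and the case stands flat and still within 40 mm of where it was (all of step 2 and linear speed of case below 0.01 m/s and distance of case from where it was at the start of the episode below 0.04 m and angle between case's own z axis and vertical below 0.05 rad); the robot touches nothing.
It fails at once if the case is shoved more than 40 mm along the table (distance of case from where it was at the start of the episode above 0.04 m).
It fails at once if the case is lifted more than 10 mm or tipped (height (world z) of case above 0.01 m or angle between case's own z axis and vertical above 0.08 rad).
It fails at once if the case, lid or turn-button is pressed or pinched with more than 35 N (contact force between the fingers and case above 35 N).
It fails at once if the turn-button is swung across while the lid is still more than 20 mm out (value of joint lid above 0.02 m and value of joint turn_button below 0.6 rad).
It fails at once if a bystander is moved more than 30 mm (distance of any of teal_flask, cotton_tape, film_tape, eraser from where it was at the start of the episode above 0.03 m).
It also fails if it takes over 48 s, if anything falls off the work surface, if the arm or the gripper's body presses on something with over 40 N, if the wrist force passes 120 N, or if a joint passes its speed limit or range.

## Robot

A 6-joint arm with a two-finger parallel gripper is mounted at the origin on the work surface; the furniture and walls round the work are solid. World frame = base frame: x ahead of the robot, y to its left, z up, the work surface at z = 0. Lengths are in m, angles in rad, forces in N, time in s.
With the tool pointing down it reaches from about 0.3 to 0.875 m from the base axis. Payload 6.4 kg.
Tool frame: the origin (TCP) lies at the very end of the fingers, on their centre line; the grasp point (between the pads) lies 19 mm behind it; z points along the fingers, y is the line along which they close (so a half turn about z gives the same grasp; the last joint's range is limited). The gripper opens to 88 mm and grips with 3 to 60 N. Pads are 18 mm wide; open, the fingers measure 123 mm over their backs; the gripper's body (75 mm by 187 mm) begins 45 mm behind the grasp point.
Start: joints at [-1.49, 0.181, 1.607, -0, 1.354, -0.206], TCP at [0.163, -0.552, 0.239] pointing down, gripper open.
Joint ranges: [-2.99, 2.99], [-0.89, 2.07], [0.3, 2.58], [-1.14, 4.28], [0, 2.63], [-3.12, 3.12]. Speed limits (rad/s): [2.57, 2.57, 3.01, 3.14, 3.14, 3.14].

## Interface

Orientations are given as a rotation vector (axis times angle).
In Python, from station import arm, let_go, gripper_close, kinematics, read_camera, ticket gives the robot as it stands. The module is installed in compiled form; this text tells all that it offers. Calls block until the motion is done:
- arm.move_pose(position, orientation): joint-space move of the TCP to a pose.
- arm.move_l(position, orientation=None, v=0.15, contact_N=None): straight line of the TCP; orientation=None keeps the orientation; v is the mean speed in m/s. With contact_N (N) it stops when the force on the tool has changed by that much, and returns True; else False.
- arm.set_joints(angles): joint-space move.
- let_go() and gripper_close(f_grip=None): open the fingers fully, or close them until they stop; f_grip is the grip in N (None keeps the last).
- arm.wait(seconds).
- kinematics.ik(position, orientation): joint angles nearest the present ones, or None.
- read_camera(name): name is "scene" or "top" or "wrist"; returns a dict with "img" (420x560x3 uint8, red, green, blue), "range_z" (420x560 float32, m along the optical axis (not along the pixel's ray), 0 where there is no reading), "vfov" (degrees; the focal length in pixels is half the picture's height over the tangent of half this angle, whatever the lens; pixels are square), "cx", "cy" (the principal point, pixels), "xyz" and "attitude" of the camera in the world. Camera axes: x right, y down, z forward; pixel columns grow to the right and rows downward; lengths in m; the calibration is good to about 2 mm. The wrist camera is an equidistant fisheye: a pixel r from the principal point sees the ray r / f radians off the axis. A picture is of the moment at which its call begins.
A pose or a line that the arm cannot do raises arm.Unreachable and nothing moves.
- ticket.job_done(): hands the job in; it is judged then, once.
Readings, each from a call of its own:
- arm.read_time(): time.
- arm.read_joints(): joint angles.
- arm.read_joint_velocities(): joint speeds.
- arm.read_effort(): joint torques, N m.
- arm.read_position(): TCP position.
- arm.read_tcp_rot(): TCP orientation.
- arm.read_force(): force on the tool from outside, world axes, zero at the start.
- arm.read_ft_torque(): the same for the moment, N m.
- arm.read_gripper_width(): finger opening in m.
- arm.read_grip_force(): force on a finger pad.
Only numpy, scipy, OpenCV 4.12 (cv2) and the standard library are available. Lean on these libraries where they do the work, as an engineer would, in place of code of your own. Each camera call takes 0.05 s, during which the arm holds its last target. There are 200 camera calls.

## Working session

There is one attempt and no reset: what is moved stays moved. The work goes in short steps, each a Python script; the robot and the scene stay as the last script left them, time stands still between calls to the robot, and variables do not carry over. Pictures are saved under pics/ and viewed, at most 10 in all, crops included, and the job is handed in when it is done.

```bash
mkdir -p pics
cat > h.py <<'E'
import numpy as np, cv2
from scipy.spatial.transform import Rotation as R
from station import *
def rot(c):
    a=np.array(c["attitude"],float)
    return a if a.shape==(3,3) else (R.from_rotvec(a).as_matrix() if a.size==3 else R.from_quat(a).as_matrix())
def cloud(c):
    f=210/np.tan(np.radians(c["vfov"])/2); d=c["range_z"]
    v,u=np.mgrid[:420,:560]
    p=np.stack([(u-c["cx"])/f*d,(v-c["cy"])/f*d,d],-1)
    return p@rot(c).T+np.array(c["xyz"])
E
python3 - <<'E'
from h import *
for n in("top","scene"):
    c=read_camera(n); print(n,c["vfov"],c["cx"],c["cy"],c["xyz"],c["attitude"])
    cv2.imwrite(f"pics/{n}0.png",c["img"][:,:,::-1]); np.savez(n+"0.npz",P=cloud(c),img=c["img"],d=c["range_z"],xyz=c["xyz"],Rm=rot(c),k=[c["vfov"],c["cx"],c["cy"]])
E
```

```text
top 44.715981031302995 272.4328743100511 208.27318826150494 [ 0.30234154 -0.04057324  1.57162845] [-2.20935495  2.16076094 -0.07790021]
scene 45.66779319064833 278.8365397908182 214.3772910871451 [-0.60653224 -0.65819855  0.85256391] [-1.88530419  1.11856647 -0.60067567]
```

View pics/top0.png

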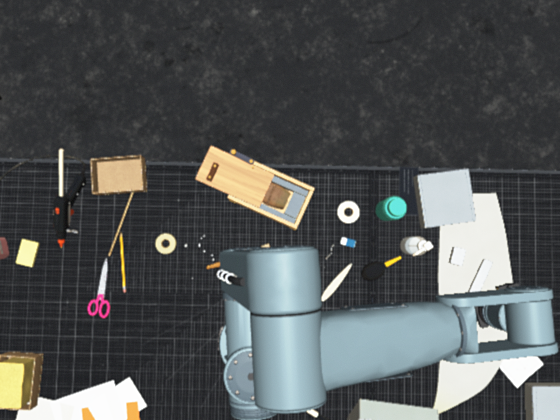

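View pics/scene0.png

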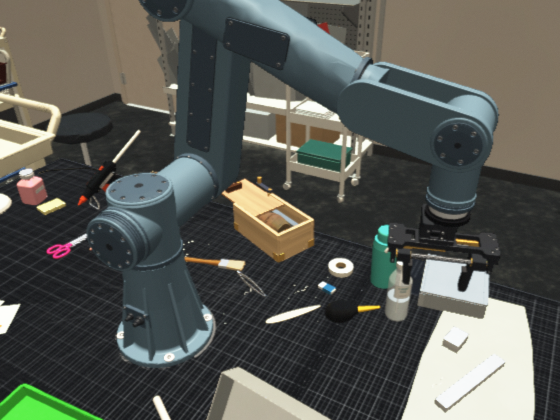

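The top view shows the case at about (255,190), with the lid drawn out to the upper left. The cleat is near (212,172) and the brass stud near (233,152), the bar pointing off the lid end. I'll enlarge this and get numbers.

Run:
```python
from h import *
z=np.load("top0.npz");P=z["P"];im=z["img"]
c=im[138:238,190:325]; cv2.imwrite("pics/topcrop.png",cv2.resize(c,None,fx=5.9,fy=5.9,interpolation=cv2.INTER_CUBIC)[:,:,::-1])
for (u,v) in [(212,172),(233,152),(236,153),(250,158),(215,148),(198,177),(312,187),(297,226),(232,200),(255,180),(290,218),(305,190),(348,211),(391,208),(165,243),(347,242),(120,175)]:
    print(u,v,P[v,u].round(4))
s=P[140:235,190:320].reshape(-1,3)
for lo,hi in((.115,.14),(.109,.115),(.1,.109),(.085,.1)):
    q=s[(s[:,2]>lo)&(s[:,2]<hi)]; print(lo,len(q),q.mean(0).round(4) if len(q) else'', q.min(0).round(3),q.max(0).round(3))
z=np.load("scene0.npz");P=z["P"];im=z["img"]
cv2.imwrite("pics/scenecrop.png",cv2.resize(im[170:265,215:325],None,fx=6,fy=6,interpolation=cv2.INTER_CUBIC)[:,:,::-1])
```

```text
212 172 [0.5067 0.1363 0.1164]
233 152 [0.5633 0.0764 0.1313]
236 153 [0.5648 0.0695 0.1078]
250 158 [0.5512 0.0287 0.1071]
215 148 [0.5818 0.1331 0.0884]
198 177 [0.4949 0.1802 0.0884]
312 187 [ 4.832e-01 -1.604e-01 -2.000e-04]
297 226 [ 0.3579 -0.1118  0.0936]
232 200 [0.4307 0.0799 0.0758]
255 180 [0.4896 0.0132 0.0902]
290 218 [ 0.3827 -0.0924  0.0544]
305 190 [ 0.4673 -0.1355  0.0554]
348 211 [ 0.411  -0.2723  0.0027]
391 208 [ 0.4108 -0.3672  0.1643]
165 243 [ 0.3002  0.2889 -0.0044]
347 242 [ 0.3156 -0.2696  0.0082]
120 175 [ 0.5075  0.4358 -0.0019]
0.115 35 [0.5443 0.097  0.1218] [0.486 0.025 0.115] [0.571 0.145 0.133]
0.109 94 [0.518  0.1167 0.1117] [0.484 0.02  0.109] [0.573 0.154 0.115]
0.1 180 [0.5258 0.0544 0.104 ] [ 0.36  -0.147  0.1  ] [0.579 0.175 0.109]
0.085 3051 [0.4853 0.0433 0.0928] [ 0.352 -0.156  0.085] [0.585 0.185 0.1  ]
```

View pics/topcrop.png

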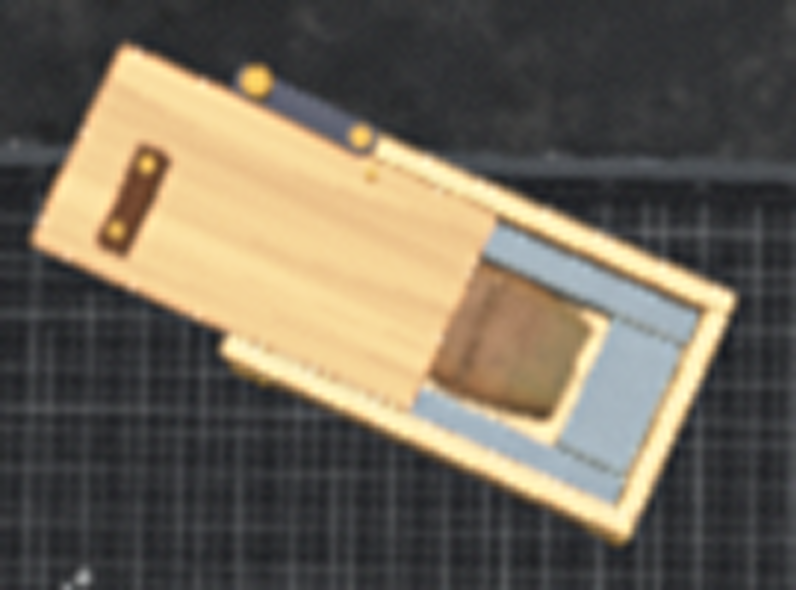

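View pics/scenecrop.png

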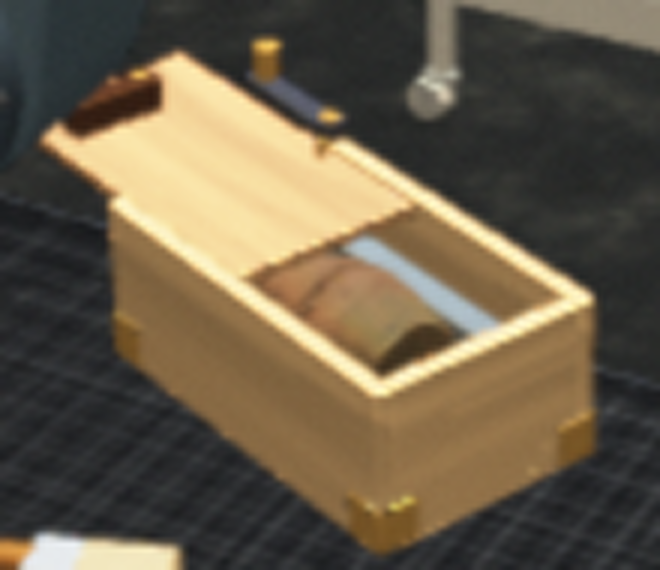

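The crop puts the stud at (256,80), pivot at (360,135) and cleat outer edge from (145,145) to (97,240). Case corners are at (735,297), (628,535) and (222,348). In the scene crop, the stud is at (266,43), pivot (332,117), corners (590,297), (378,392) and (112,200), and the cleat's top edge runs from (66,122) to (145,76). Next I triangulate these.

```bash
cat > m.py <<'E'
from h import *
def ray(n,u,v):
    z=np.load(n+"0.npz");k=z["k"];f=210/np.tan(np.radians(k[0])/2)
    d=z["Rm"]@np.array([(u-k[1])/f,(v-k[2])/f,1]);return z["xyz"],d/np.linalg.norm(d)
def top(u,v,zz):
    o,d=ray("top",190+(u+.5)/5.9-.5,138+(v+.5)/5.9-.5);return o+d*(zz-o[2])/d[2]
def tri(a,b):
    o1,d1=ray("top",190+(a[0]+.5)/5.9-.5,138+(a[1]+.5)/5.9-.5);o2,d2=ray("scene",215+(b[0]+.5)/6-.5,170+(b[1]+.5)/6-.5)
    s=np.linalg.lstsq(np.c_[d1,-d2],o2-o1,rcond=None)[0];p,q=o1+d1*s[0],o2+d2*s[1];return (p+q)/2,np.linalg.norm(p-q)
if __name__=="__main__":
    for n,a,b in [("stud",(256,80),(266,43)),("pivot",(360,135),(332,117)),("c+x-y",(735,297),(590,297)),("c-x-y",(628,535),(378,392)),("c-x+y",(222,348),(112,200))]:
        p,e=tri(a,b);print(n,p.round(4),round(e,4))
    L=np.array([[65,-110],[-65,-110],[-65,110],[59,90]])/1e3
    W=np.array([top(735,297,.095),top(628,535,.095),top(222,348,.095),top(360,135,.107)])[:,:2]
    l0,w0=L.mean(0),W.mean(0);A=L-l0;B=W-w0
    th=np.arctan2((A[:,0]*B[:,1]-A[:,1]*B[:,0]).sum(),(A*B).sum());c,s=np.cos(th),np.sin(th);Rm=np.array([[c,-s],[s,c]])
    o=w0-Rm@l0;print("case",o,th,"res mm",((L@Rm.T+o-W)*1e3).round(1).tolist())
    cl=top(121,192,.113)[:2];st=top(256,80,.126)[:2]
    print("cleat loc",(cl-o)@Rm,"world",cl,"stud loc",(st-o)@Rm,st); d=(st-o)@Rm-L[3];print("btn",np.degrees(np.arctan2(d[1],-d[0])),np.linalg.norm(d))
    np.savez("case.npz",o=o,th=th)
    q=np.load("top0.npz")["P"];print(q[172:178,208:216,2].round(3))
E
python3 m.py
```

```text
stud [0.5663 0.0777 0.1259] 0.0016
pivot [0.5443 0.0268 0.1058] 0.0
c+x-y [ 0.4689 -0.1581  0.0946] 0.0033
c-x-y [ 0.351  -0.1086  0.096 ] 0.0007
c-x+y [0.4389 0.0926 0.0938] 0.0001
case [ 0.45430005 -0.03331309] -0.4075643020536573 res mm [[0.7, -0.6], [-0.2, 0.5], [-0.6, 0.9], [0.0, -0.8]]
cleat loc [-0.01625497  0.18433029] world [0.51244033 0.14236158] stud loc [0.05952461 0.14582734] [0.56675115 0.07697536]
btn 90.53839123012962 0.05582980524644373
[[0.094 0.114 0.11  0.114 0.116 0.109 0.115 0.101]
 [0.09  0.108 0.11  0.112 0.107 0.105 0.111 0.096]
 [0.111 0.117 0.113 0.117 0.112 0.117 0.104 0.09 ]
 [0.111 0.113 0.108 0.11  0.112 0.109 0.097 0.092]
 [0.109 0.113 0.109 0.111 0.114 0.102 0.093 0.092]
 [0.108 0.114 0.115 0.109 0.112 0.098 0.092 0.092]]
```

```bash
cat > g.py <<'E'
from h import *
z=np.load("case.npz");o,th=z["o"],float(z["th"])
def W(x,y,zz):
    c,s=np.cos(th),np.sin(th);return [o[0]+c*x-s*y,o[1]+s*x+c*y,zz]
def L(p):
    c,s=np.cos(th),np.sin(th);d=np.array(p[:2])-o;return np.array([c*d[0]+s*d[1],-s*d[0]+c*d[1]])
def ori(a):  # tool down, closing axis at angle a from case x
    y=np.array([np.cos(th+a),np.sin(th+a),0]);zz=np.array([0,0,-1.]);return R.from_matrix(np.c_[np.cross(y,zz),y,zz]).as_rotvec()
def arc(b,gap):  # TCP behind stud with button at angle b
    px,py=59-56*np.cos(b),90+56*np.sin(b); g=7+9+gap
    return ((px+g*np.sin(b))/1e3,(py+g*np.cos(b))/1e3)
E
python3 - <<'E'
from g import *
for n,p,a in [("lidstart",(-.015,.208),0),("lidend",(-.015,.082),0),("b0",arc(1.57,10),-np.pi/2),("b45",arc(.78,0),-np.pi/4),("b90",arc(0,0),0)]:
    for k in(0,np.pi):
        for z in (.105,.2):
            q=kinematics.ik(W(*p,z),ori(a+k));print(n,k,z,np.array(W(*p,z)).round(3),None if q is None else np.round(q,2))
E
```

```text
lidstart 0 0.105 [0.523 0.164 0.105] [0.09 0.28 1.78 0.   1.08 0.49]
lidstart 0 0.2 [0.523 0.164 0.2  ] [0.09 0.16 1.71 0.   1.27 0.49]
lidstart 3.141592653589793 0.105 [0.523 0.164 0.105] [ 0.09  0.28  1.78  0.    1.08 -2.65]
lidstart 3.141592653589793 0.2 [0.523 0.164 0.2  ] [ 0.09  0.16  1.71  0.    1.27 -2.65]
lidend 0 0.105 [0.473 0.048 0.105] [-0.15  0.13  1.96  0.    1.05  0.26]
lidend 0 0.2 [0.473 0.048 0.2  ] [-0.15 -0.01  1.89  0.    1.26  0.26]
lidend 3.141592653589793 0.105 [0.473 0.048 0.105] [-0.15  0.13  1.96  0.    1.05 -2.88]
lidend 3.141592653589793 0.2 [0.473 0.048 0.2  ] [-0.15 -0.01  1.89  0.    1.26 -2.88]
b0 0 0.105 [0.59  0.067 0.105] [-0.09  0.37  1.66 -0.    1.11  1.89]
b0 0 0.2 [0.59  0.067 0.2  ] [-0.09  0.26  1.6  -0.    1.29  1.89]
b0 3.141592653589793 0.105 [0.59  0.067 0.105] [-0.09  0.37  1.66 -0.    1.11 -1.25]
b0 3.141592653589793 0.2 [0.59  0.067 0.2  ] [-0.09  0.26  1.6  -0.    1.29 -1.25]
b45 0 0.105 [0.538 0.084 0.105] [-0.06  0.27  1.79 -0.    1.08  1.13]
b45 0 0.2 [0.538 0.084 0.2  ] [-0.06  0.15  1.72 -0.    1.27  1.13]
b45 3.141592653589793 0.105 [0.538 0.084 0.105] [-0.06  0.27  1.79  0.    1.08 -2.01]
b45 3.141592653589793 0.2 [0.538 0.084 0.2  ] [-0.06  0.15  1.72  0.    1.27 -2.01]
b90 0 0.105 [0.499 0.063 0.105] [-0.11  0.19  1.89  0.    1.06  0.3 ]
b90 0 0.2 [0.499 0.063 0.2  ] [-0.11  0.06  1.82  0.    1.26  0.3 ]
b90 3.141592653589793 0.105 [0.499 0.063 0.105] [-0.11  0.19  1.89  0.    1.06 -2.85]
b90 3.141592653589793 0.2 [0.499 0.063 0.2  ] [-0.11  0.06  1.82  0.    1.26 -2.85]
```

Run:
```python
from g import *
gripper_close(10); print("w",arm.read_gripper_width())
arm.move_l([.163,-.552,.32],v=.3)
arm.move_pose(W(-.015,.21,.22),ori(0))
print(arm.move_l(W(-.015,.21,.102),v=.15,contact_N=5),arm.read_time(),arm.read_force())
c=arm.move_l(W(-.015,.105,.102),v=.06,contact_N=7)
print(c,L(arm.read_position()),arm.read_force(),arm.read_time())
c=read_camera("top");cv2.imwrite("pics/t1.png",cv2.resize(c["img"][138:238,190:325],None,fx=5.9,fy=5.9,interpolation=cv2.INTER_CUBIC)[:,:,::-1])
```

```text
w 0.000597434292948415
False 5.6083 [0.23607762 0.05458444 1.28208779]
False [-0.01550076  0.10493812] [-0.18244202 -0.12291986  0.13902235] 7.5083
```

Run:
```python
from g import *
c=arm.move_l(W(-.015,.078,.102),v=.02,contact_N=5)
print(c,L(arm.read_position()),arm.read_force(),arm.read_time())
c=read_camera("top");cv2.imwrite("pics/t2.png",cv2.resize(c["img"][138:238,190:325],None,fx=5.9,fy=5.9,interpolation=cv2.INTER_CUBIC)[:,:,::-1])
```

```text
True [-0.01505892  0.0810123 ] [1.28029419 2.30640057 0.979123  ] 8.6667
```

View pics/t2.png

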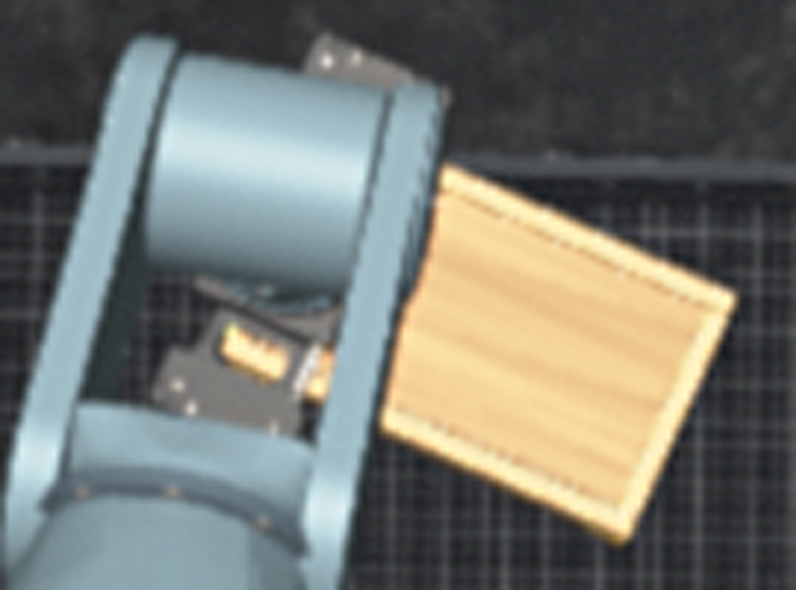

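The lid now reaches the end wall, and the case corners (735,297) and (628,535) haven't moved. I'll give it one more gentle push, back off and look.

Run:
```python
from g import *
c=arm.move_l(W(-.015,.077,.102),v=.015,contact_N=4)
print(c,L(arm.read_position()),arm.read_force())
arm.wait(.2)
arm.move_l(W(-.015,.12,.102),v=.15)
arm.move_l(W(-.015,.12,.2),v=.2)
arm.move_pose(W(*arc(1.57,16),.2),ori(-np.pi/2)); print(arm.read_time())
for n in("scene","wrist"):
    c=read_camera(n);np.savez(n+"2.npz",P=cloud(c));i=c["img"]; i=i[170:265,215:325] if n=="scene" else i
    cv2.imwrite(f"pics/{n}3.png",cv2.resize(i,None,fx=6 if n=="scene" else 1,fy=6 if n=="scene" else 1,interpolation=cv2.INTER_CUBIC)[:,:,::-1])
```

```text
True [-0.01512172  0.08100426] [1.62861536 1.9033495  2.16102954]
11.5667
```

View pics/scene3.png

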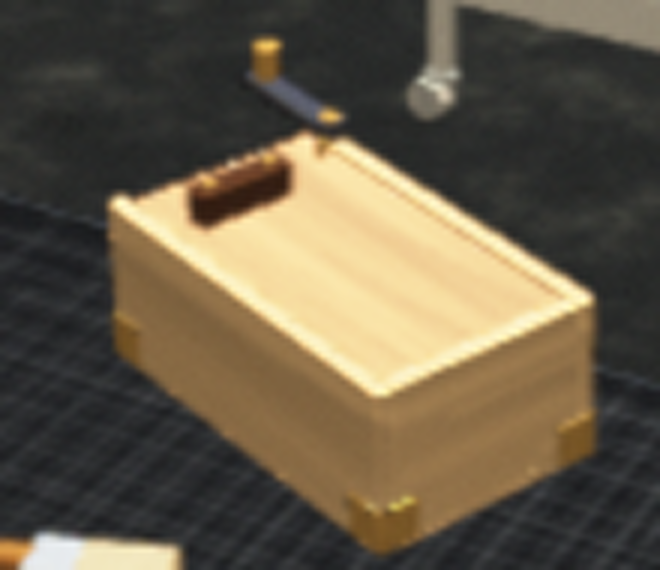

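View pics/wrist3.png

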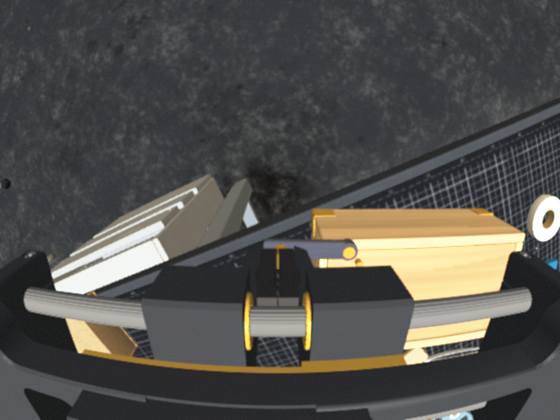

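The lid is shut, the case is unmoved (corners (590,297), (378,392), (112,200)) and the stud is still open at (266,43). The fingers hang outside the stud. Next I swing the stud round in small arcs.

Run:
```python
from g import *
h=.111
print(arm.move_l(W(*arc(1.57,16),h),v=.12,contact_N=5))
hit=False
for b in np.linspace(1.57,.12,11):
    hit=arm.move_l(W(*arc(b,0),h),ori(-b),v=.05,contact_N=8)
    print(round(b,2),hit,(L(arm.read_position())*1e3).round(1),arm.read_force().round(1),round(arm.read_time(),1))
    if hit: break
if not hit:
    print(arm.move_l(W(*arc(-.08,0),h),ori(0),v=.02,contact_N=5),(L(arm.read_position())*1e3).round(1),arm.read_force().round(1),arm.read_time())
```

```text
False
1.57 False [ 74.7 146.2] [ 0.2  0.3 -0.4] 13.0
1.42 False [ 66.8 147.8] [-0.2  0.   0.5] 13.3
1.28 False [ 58.5 148.2] [-0.2  0.6  0.1] 13.7
1.14 False [ 50.1 147.4] [ 0.7 -0.4  0.5] 14.0
0.99 False [ 41.9 145.5] [ 0.4  0.3 -0.3] 14.3
0.84 False [ 34.1 142.5] [ 0.1 -0.1  0.8] 14.6
0.7 False [ 26.8 138.3] [ 0.2  0.1 -0.9] 14.9
0.55 False [ 20.1 133.1] [-0.2 -0.2 -1.3] 15.2
0.41 False [ 14.3 127.1] [-0.3 -0.9 -1. ] 15.6
0.26 False [  9.5 120.2] [ 0.1  0.  -0.4] 15.9
0.12 False [  5.7 112.7] [ 0.2 -0.   0.1] 16.2
True [  2.5 103.3] [2.  2.7 1.1] 16.7333
```

Run:
```python
from g import *
arm.wait(.2)
arm.move_l(W(.003,.14,.111),v=.1); arm.move_l(W(.003,.16,.25),v=.2)
arm.move_pose([.35,.40,.32],ori(0)); print(arm.read_time())
c=read_camera("top");cv2.imwrite("pics/t4.png",cv2.resize(c["img"][138:238,190:325],None,fx=5.9,fy=5.9,interpolation=cv2.INTER_CUBIC)[:,:,::-1])
```

```text
19.6
```

View pics/t4.png

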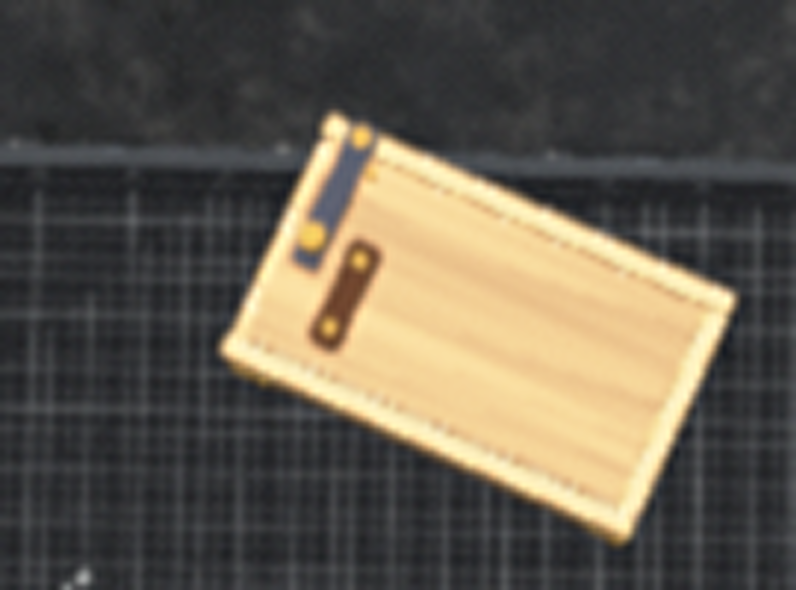

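The bar lies square behind the cleat: stud (312,236) and pivot (360,135) are within about 1° of the end edge. The case corners haven't moved.

```bash
python3 -c "
from station import ticket
print(ticket.job_done())"
```

```text
the job is handed in; nothing more can be done
None
```

The lid is fully home and the turn-button lies square across it against its stop; the case did not visibly move, and I handed the job in at about 20 s (no verdict was returned).

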